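# Press two wooden blanks under a bayonet press cap and hold it down

### The arm

A 6-joint arm with a two-finger parallel gripper is mounted at the origin on the work surface. World frame = base frame: x ahead of the robot, y to its left, z up, the work surface at z = 0. Lengths are in m, angles in rad, forces in N, time in s.
With the tool pointing down it reaches from about 0.3 to 0.825 m from the base axis. Payload 5.4 kg.
Tool frame: the origin (TCP) lies at the very end of the fingers, on their centre line; the grasp point (between the pads) lies 19 mm behind it; y points along the fingers, x is the direction in which the jaws open and shut, and the axes are right-handed (so a half turn about y gives the same grasp; the last joint's range is limited). The gripper opens to 92 mm and grips with 3 to 60 N. Pads are 20 mm wide; open, the fingers measure 128 mm over their backs; the gripper's body (75 mm by 189 mm) begins 69 mm behind the grasp point.
Start: joints at [0.959, 0.158, 1.597, -0, 1.386, -0.21], TCP at [0.225, 0.529, 0.215] pointing down, gripper open.
Joint ranges: [-2.91, 2.91], [-0.94, 2.29], [0.18, 2.7], [-1.29, 4.43], [0.17, 2.64], [-3, 3]. Speed limits (rad/s): [2.57, 2.57, 3.14, 3.14, 3.14, 3.14].

### API

Orientations are given as a unit quaternion [w, x, y, z].
In Python, from plant import bot gives the robot as it stands. The module is installed in compiled form; this text tells all that it offers.
- The arm moves only by the tool send_rows, never from a script. Its argument "motion" is text: rows parted by semicolons, each of 7 numbers parted by spaces: the shift along the world's x, y, z in mm, then the turn, a rotation vector about the world's x, y, z in degrees, then the finger opening in mm, from 0 to 91.9. In form: dx dy dz ax ay az claw; .... A call has 1 to 20 rows; each row is the pose to reach, as a shift and turn from the pose commanded when the call began; what a row does not reach only later rows make up. A row lasts 1/10 s, in which the tool goes at most 50 mm and 8.59 degrees, less where a joint would pass 70% of its speed; a pose out of reach is approached as far as the arm can. A call with a gripper value outside its range is refused whole. The fingers move at their own pace and stop on an object; "grip_force" is the grip in N (left out, the last holds). Time passes only in rows, so rows that repeat a pose let the fingers close. It gives the time, the measured TCP pose, the force and the opening at its end, in the units of the state.
- bot.observe(): the state, without advancing time (a new reading comes with each control period).
- bot.camera(name): name is "scene" or "side" or "wrist"; returns a dict with "pixels" (400x640x3 uint8, blue, green, red), "mtx" (3x3 intrinsics, pixels), "k1" (the pictures are not rectified: a ray, as slopes to the right and down, at radius r is drawn at 1 + k1 r^2 times it, then the intrinsics apply), "position" and "orientation" of the camera in the world. Camera axes: x right, y down, z forward; pixel columns grow to the right and rows downward; lengths in m; the calibration is good to about 2 mm. A picture is of the moment at which its call begins. There is no depth.
- bot.finish_job(): hands the job in, once; it reports no verdict.
The state is a dict: "time": time; "joint_pos": joint angles; "dq": joint speeds; "effort": joint torques, N m; "tcp_pos": TCP position; "tool_rot": TCP orientation; "ft_force": force on the tool from outside, world axes, zero at the start; "ft_torque": the same for the moment, N m; "grip_width": opening from 0.0 (shut) to 1.0 (fully open).
Only numpy, scipy, OpenCV 4.12 (cv2) and the standard library are available. Lean on these libraries where they do the work, as an engineer would, in place of code of your own. Each camera call takes 0.05 s, during which the arm holds its last target. There are 200 camera calls.

### The job

Lay the cork separator sheet squarely on the wooden blank that is already on the press plate, then stack the second blank squarely on the cork. Then set the steel press cap centrally on the stack with its crossbar across the line of the two hooks, push it down against the spring, turn it a quarter turn clockwise (seen from above) so that the bar ends go under the hooks, and finish still gripping the cap and pressing it almost to the bottom of the plate's travel, clear below the hooks, without letting go. Leave the glue bottle, the pot of sticks and the sanding block where they are.

Things in the scene. Friction and masses are not known exactly. Their poses are not given: they have to be found in the camera images.
- press: Fixed grey press. Origin: centre of the underside of its 202 (x) x 100 x 10 base. Two hooks stand at both ends of its own x axis: posts at |x| = 86 to 98, 40 wide in y, each with a flange pointing inwards over |x| = 58 to 98. Between the flanges (inside |x| = 58) and on both y sides the stack and the cap are free from above.
- hook (a point): Middle of the underside of the flange of the +x hook: x = 70 in the press frame, 102 above the bench; flange 10 thick, 40 wide. Below it, from 70 up, a stop wall (|x| = 62 to 87) ends the clockwise turn of the bar: y below -14 is closed, the +y side is open. The -x hook is the same turned half round.
- plate (a joint): Spring travel of the press plate in m: 0 = up, positive = pushed down, end stop 0.016. About 4.5 N starts it; then 0.9 N per mm (17 N at 14 mm). If the bar is let up against the hooks it stands at 0.007; the cap must finally be held further down, beyond 0.011: aim for 0.014.
- plate_top (a point): Centre of the top of the sprung steel plate, 84 (along press x) x 44 x 8 thick, 36 above the bench when up.
- blank_low: Loose pale wooden blank 84 (its x) x 64 (its y) x 20 high, 75 g, lying on the press plate, long side along the line of the hooks. Origin: centre of underside. It overhangs the plate by 10 on each long side, so fingers may reach down there.
- sheet: Loose stiff cork separator sheet 90 (x) x 70 (y) x 5 thick, 25 g, lying on the dark offcut block. Origin: centre of underside (30 above the bench at the start).
- offcut: Fixed dark wooden offcut block 70 (x) x 44 (y) x 30 high carrying the sheet; the sheet overhangs it by about 13 on each long side. Origin: centre of underside.
- blank_top: Second loose pale wooden blank, 84 (x) x 64 (y) x 20 high, 75 g, lying flat on the bench. Origin: centre of underside.
- cap: Loose steel press cap, 0.35 kg. Origin: centre of the tip of its nose, at the bottom. Nose 20 diameter, 16 long; hub 52 diameter and crossbar 150 long (x axis) x 16 wide, both 16 to 28 above the origin; dark grip fin 46 (x) x 18 (y), 28 to 68 above. On the 45 high stack on the plate its nose touches at 81 above the bench, bar top at 109. The nose turns without dragging the blank.
- cap_grip (a point): Point on the axis of the cap's grip fin, 50 above the cap's origin; pinch the fin across its 18 mm thickness (cap y).
- stand: Fixed dark wooden parking block 64 x 64 x 22 high with a 28 square hole; the cap's hub rests on it with the nose in the hole (cap origin 6 above the bench). Origin: centre of underside.
- glue: Bystander: white glue bottle, 56 diameter, 140 high. Origin: centre of underside.
- stick_pot: Bystander: black pot of wooden sticks, 72 diameter, about 150 high. Origin: centre of underside.
- sanding_block: Bystander: black rubber sanding block 100 x 55 x 34. Origin: centre of underside.

How it is judged:
On the way, in this order (a step that is already met when the one before it is completed fails the run):
1. the cork sheet lies squarely on the blank in the press (horizontal distance between blank_low and press below 0.02 m and angle between the x axis of blank_low and the x axis of press, either way round below 0.26 rad and horizontal distance between sheet and blank_low below 0.015 m and z of sheet in the frame of blank_low between 0.017 and 0.023 m and angle between the x axis of sheet and the x axis of blank_low, either way round below 0.26 rad), for 0.2 s.
2. the second blank lies squarely on the cork (all of step 1 and horizontal distance between blank_top and sheet below 0.015 m and z of blank_top in the frame of sheet between 0.002 and 0.008 m and angle between the x axis of blank_top and the x axis of sheet, either way round below 0.26 rad), for 0.2 s.
3. the cap is pushed down on the stack with its bar across the line of the hooks (all of step 2 and horizontal distance between cap and press below 0.015 m and angle between cap's own z axis and vertical below 0.15 rad and value of joint plate above 0.0075 m and angle between the x axis of cap and the x axis of press, either way round above 0.8 rad), for 0.1 s.
At the end, for the whole second after the job is handed in: Blank, cork, blank stacked on the plate (each within 15 mm and 15 degrees of the next, lowest within 20 mm of centre); cap upright, within 15 mm of centre, bar within 11 degrees of the line of the hooks; plate held more than 11 mm down; fingers grip the cap (over 5 N), at rest (all of step 2 and horizontal distance between cap and press below 0.015 m and angle between cap's own z axis and vertical below 0.15 rad and value of joint plate above 0.011 m and angle between the x axis of cap and the x axis of press, either way round below 0.2 rad and z of cap in the frame of press between 0.06 and 0.074 m and contact force between the fingers and cap above 5 N and linear speed of cap below 0.03 m/s); the arm keeps its last pose, push and grip.
It fails at once if a bystander was moved by more than 30 mm (distance of any of glue, stick_pot, sanding_block from where it was at the start of the episode above 0.03 m).
It also fails if it takes over 72 s, if anything falls off the work surface, if the arm or the gripper's body presses on something with over 40 N, if the wrist force passes 120 N, or if a joint passes its speed limit or range.

## Working session

There is one attempt and no reset: what is moved stays moved. The work goes in short steps, Python scripts to look and compute and a tool call to move; the robot and the scene stay as the last step left them, time stands still between calls to the robot, and variables do not carry over. Pictures are saved under pics/ and viewed, about 8 in all and at most 12, crops included, and the job is handed in when it is done.

Besides the shell and the picture viewer there is one more tool, called by a JSON object that holds its "name" and its "arguments". send_rows: Moves the arm, as the interface text tells. Its arguments: {"type":"object","properties":{"motion":{"type":"string"},"grip_force":{"type":"number"}},"required":["motion"]}

```bash
mkdir -p pics
cat > h.py <<'E'
import numpy as np, cv2, pickle
from scipy.spatial.transform import Rotation as R
def q2R(q): return R.from_quat([q[1],q[2],q[3],q[0]]).as_matrix()
def ray(c,uv):
    m=c["mtx"]; d=np.array([(uv[0]-m[0,2])/m[0,0],(uv[1]-m[1,2])/m[1,1]]); s=d.copy()
    for _ in range(30): s=d/(1+c["k1"]*(s@s))
    v=q2R(c["orientation"])@np.array([s[0],s[1],1]); return np.array(c["position"]),v/np.linalg.norm(v)
def onz(c,uv,z):
    p,v=ray(c,uv); return p+v*(z-p[2])/v[2]
def proj(c,X):
    s=q2R(c["orientation"]).T@(np.array(X)-c["position"]); s=s[:2]/s[2]; s=s*(1+c["k1"]*(s@s)); m=c["mtx"]
    return np.array([m[0,0]*s[0]+m[0,2],m[1,1]*s[1]+m[1,2]])
def tri(*pairs):
    A=0;b=0
    for c,uv in pairs:
        p,v=ray(c,uv); P=np.eye(3)-np.outer(v,v); A=A+P; b=b+P@p
    return np.linalg.solve(A,b)
def snap(bot,name,f):
    c=bot.camera(name); cv2.imwrite(f"pics/{f}.png",c["pixels"]); pickle.dump(c,open(f"pics/{f}.pkl","wb")); return c
def load(f): return pickle.load(open(f"pics/{f}.pkl","rb"))
E
python3 - <<'E'
from h import *
from plant import bot
ims=[]
for n in("scene","side","wrist"):
    c=snap(bot,n,n+"0"); print(n,c["mtx"].tolist(),c["k1"],c["position"],c["orientation"])
print(bot.observe())
E
```

```text
scene [[368.1307410194937, 0.0, 320.30680675514606], [0.0, 368.1307410194937, 201.7574325462627], [0.0, 0.0, 1.0]] -0.047395102853550225 [1.21592671 0.05281878 0.60149913] [-0.3065252   0.60474149  0.652201   -0.33906325]
side [[364.8581121342165, 0.0, 318.2329827227182], [0.0, 364.8581121342165, 207.24452677995396], [0.0, 0.0, 1.0]] -0.05072678256991766 [0.40481891 0.66049437 0.65998531] [ 0.03222234 -0.07871465  0.90139448 -0.42456296]
wrist [[339.64957581109843, 0.0, 323.2137573912172], [0.0, 339.64957581109843, 199.95663235431635], [0.0, 0.0, 1.0]] -0.05207065116661391 [0.15611735 0.55764138 0.38362913] [0.11194246 0.82620357 0.54721381 0.07357704]
{'time': 0.15, 'joint_pos': array([ 9.58910872e-01,  1.58874449e-01,  1.59794080e+00, -2.59233652e-05,
        1.38618548e+00, -2.10128136e-01]), 'dq': array([ 8.19617775e-04, -2.09027482e-03, -2.44300286e-03, -9.03904232e-05,
        7.33428477e-04, -7.50460381e-04]), 'effort': array([ 3.80802487e-05, -3.85920060e+01, -3.22432208e+01,  7.01512769e-02,
        3.51323560e-02, -6.66906863e-05]), 'tcp_pos': array([0.22460597, 0.52879602, 0.21386294]), 'tool_rot': array([-0.5895195 ,  0.58990038,  0.38972188, -0.39064198]), 'ft_force': array([-0.53761098, -0.40958807,  0.49902128]), 'ft_torque': array([ 0.04054402, -0.02074168,  0.00728943]), 'grip_width': 1.0005904440314066}
```

View pics/scene0.png

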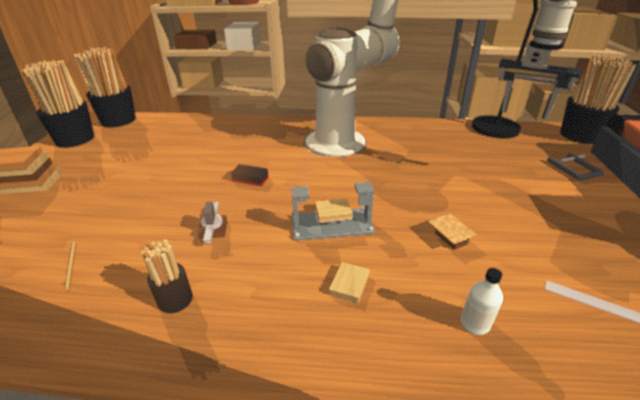

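View pics/side0.png

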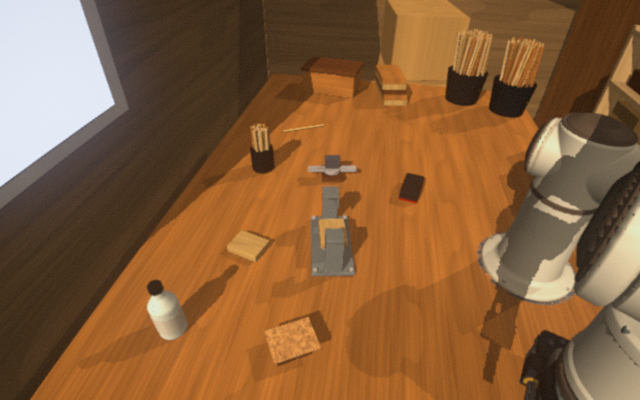

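Scene: press at about (333,215), sheet (452,230), second blank (350,282), cap (210,220), glue (482,303), pot (170,285). Side: press (332,245), sheet (292,340), blank (248,245), cap (332,168).

Run:
```python
from h import *
s,d=load("scene0"),load("side0")
for n,a,b,z in [("blanklow top",(333,211),(331,233),.056),("sheet",(452,230),(292,340),.035),("blank_top",(351,278),(248,245),.02),("capfin",(210,210),(333,160),.07),("glue",(480,325),(172,333),0),("pot",(173,300),(262,165),0),("sand",(250,175),(412,187),.03)]:
    t=tri((s,a),(d,b)); print(n,t.round(3),onz(s,a,z).round(3),onz(d,b,z).round(3))
for n,c,uv in [("pressL",s,(296,234)),("pressR",s,(372,230))]: print(n,onz(c,uv,.01).round(3))
w=load("wrist0"); Rt=q2R([-0.5895195,0.58990038,0.38972188,-0.39064198])
print(Rt.round(3)); p=np.array(w["position"])-[.2246,.5288,.2139]; print("cam in tool",(Rt.T@p).round(4)); print((Rt.T@q2R(w["orientation"])).round(3))
```

```text
blanklow top [0.478 0.019 0.045] [0.494 0.02  0.056] [0.477 0.03  0.056]
sheet [0.512 0.308 0.029] [0.522 0.306 0.035] [0.51  0.309 0.035]
blank_top [0.676 0.068 0.018] [0.678 0.068 0.02 ] [0.675 0.071 0.02 ]
capfin [ 0.516 -0.283  0.061] [ 0.529 -0.277  0.07 ] [ 0.514 -0.271  0.07 ]
glue [ 0.76   0.318 -0.004] [0.764 0.318 0.   ] [0.757 0.318 0.   ]
pot [ 0.751 -0.296  0.006] [ 0.748 -0.298  0.   ] [ 0.754 -0.309  0.   ]
sand [ 0.273 -0.247  0.017] [ 0.298 -0.238  0.03 ] [ 0.274 -0.232  0.03 ]
pressL [ 0.533 -0.069  0.01 ]
pressR [0.505 0.118 0.01 ]
[[ 0.391 -0.001 -0.92 ]
 [ 0.92  -0.001  0.391]
 [-0.001 -1.     0.   ]]
cam in tool [-0.0005 -0.1697  0.0744]
[[ 1.     0.001  0.001]
 [-0.    -0.266  0.964]
 [ 0.001 -0.964 -0.266]]
```

{"name": "send_rows", "arguments": {"motion": "49 -41 13 0 0 0 91.9; 98 -82 26 0 0 0 91.9; 146 -124 39 0 0 0 91.9; 195 -165 52 0 0 0 91.9; 225 -229 65 0 0 0 91.9; 225 -280 86 0 0 0 91.9; 225 -330 86 0 0 0 91.9;225 -330 86 0 0 0 91.9;225 -330 86 0 0 0 91.9;225 -330 86 0 0 0 91.9"}}

```text
time: 1.15
tcp_pos: [0.4509, 0.1966, 0.3012]
tool_rot: [-0.59, 0.591, 0.389, -0.388]
ft_force: [-1.1, 0.2, 0.3]
grip_width: 1.001
```

Run:
```python
from h import *
from plant import bot
snap(bot,"wrist","w1"); o=bot.observe(); print(o["time"],o["tcp_pos"],o["joint_pos"])
```

```text
1.2 [0.45020427 0.19824955 0.30067397] [ 1.68342414e-01 -1.06478222e-01  1.69857168e+00  3.60355972e-04
  1.54924074e+00 -9.97700070e-01]
```

View pics/w1.png

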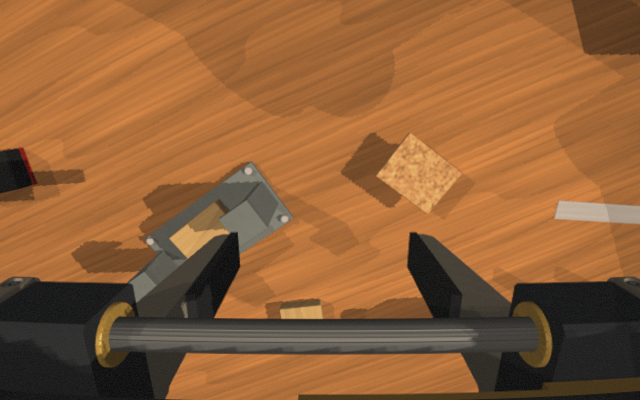

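Wrist: sheet corners near (412,132),(461,177),(430,213),(376,174); press base bolts at (248,171),(284,219),(150,242), blank_low at ~(200,230) beneath the hooks.

```bash
cat >> h.py <<'E'
def rect(c,box,thr,z):
    """box u0,v0,u1,v1; mask thr(bgr)->bool; largest blob's minAreaRect on plane z in mm"""
    u0,v0,u1,v1=box; im=c["pixels"][v0:v1,u0:u1]; im=cv2.resize(im,None,fx=4,fy=4,interpolation=cv2.INTER_CUBIC).astype(int)
    m=cv2.morphologyEx(thr(im).astype(np.uint8),cv2.MORPH_CLOSE,np.ones((9,9))); m=cv2.morphologyEx(m,cv2.MORPH_OPEN,np.ones((9,9)))
    k=max(cv2.findContours(m,0,1)[0],key=cv2.contourArea)[:,0,:]
    P=np.array([onz(c,((a+.5)/4-.5+u0,(b+.5)/4-.5+v0),z)[:2] for a,b in k])*1000
    r=cv2.minAreaRect(P.astype(np.float32)); B=cv2.boxPoints(r)
    e=B[1]-B[0],B[2]-B[1]; L=max(e,key=np.linalg.norm); ang=np.degrees(np.arctan2(L[1],L[0]))%180
    return np.round(r[0],1),np.round(sorted(r[1]),1),round(float(ang),1)
E
python3 - <<'E'
from h import *
w,s,d=load("w1"),load("scene0"),load("side0")
for p in [(418,172),(385,190),(340,220),(205,228),(300,310)]: print(p,w["pixels"][p[1],p[0]])
print("sheet",rect(w,(345,115,490,235),lambda i:(i[...,1]>125)&(i[...,0]>75),.035))
from itertools import product
for n,uv in [("b1",(248,171)),("b2",(284,219)),("b3",(150,242))]: print(n,onz(w,uv,.01).round(4))
P=w["pixels"]; 
for u in range(360,480,6): print(u,P[172,u],end=" ")
E
```

```text
(418, 172) [ 88 146 211]
(385, 190) [ 47  86 132]
(340, 220) [ 61 117 184]
(205, 228) [ 68 110 142]
(300, 310) [ 97 159 210]
sheet (array([510.8, 307.3]), array([70., 90.]), 30.7)
b1 [0.4207 0.0966 0.01  ]
b2 [0.5036 0.1128 0.01  ]
b3 [ 0.4579 -0.0855  0.01  ]
360 [ 40  71 113] 366 [ 44  77 117] 372 [ 42  77 118] 378 [ 68 115 159] 384 [ 92 157 221] 390 [ 90 152 217] 396 [ 91 155 220] 402 [ 91 154 219] 408 [ 92 158 222] 414 [103 172 226] 420 [ 82 137 198] 426 [ 90 150 216] 432 [ 90 154 220] 438 [ 93 157 221] 444 [ 86 148 213] 450 [100 168 226] 456 [ 82 142 206] 462 [ 66 126 202] 468 [ 68 130 209] 474 [ 63 120 192]
```

{"name": "send_rows", "arguments": {"motion": "61 109 -150 0 0 -126.3 91.9;61 109 -150 0 0 -126.3 91.9;61 109 -150 0 0 -126.3 91.9;61 109 -150 0 0 -126.3 91.9;61 109 -150 0 0 -126.3 91.9;61 109 -150 0 0 -126.3 91.9;61 109 -150 0 0 -126.3 91.9;61 109 -150 0 0 -126.3 91.9;61 109 -150 0 0 -126.3 91.9;61 109 -150 0 0 -126.3 91.9;61 109 -150 0 0 -126.3 91.9;61 109 -150 0 0 -126.3 91.9;61 109 -150 0 0 -126.3 91.9;61 109 -150 0 0 -126.3 91.9;61 109 -150 0 0 -126.3 91.9;61 109 -150 0 0 -126.3 91.9;61 109 -150 0 0 -126.3 91.9;61 109 -150 0 0 -126.3 91.9;61 109 -150 0 0 -126.3 91.9"}}

```text
time: 3.1
tcp_pos: [0.5107, 0.3085, 0.1505]
tool_rot: [-0.615, 0.615, -0.35, 0.349]
ft_force: [0.1, 0.9, 0.5]
grip_width: 1.0
```

```bash
cat > st.py <<'E'
from h import *
from plant import bot
def st():
    o=bot.observe(); M=q2R(o["tool_rot"]); print("t",round(o["time"],2),"tcp",(o["tcp_pos"]*1000).round(1),"jaw",np.degrees(np.arctan2(M[1,0],M[0,0])).round(1),"tilt",(M[:2,1]).round(3),"F",o["ft_force"].round(1),"w",(o["grip_width"]*92).round(1),"j6",o["joint_pos"][5].round(2))
E
python3 - <<'E'
from st import *
c=snap(bot,"wrist","w2"); st()
try: print(rect(c,(200,60,440,330),lambda i:(i[...,1]>125)&(i[...,0]>75),.035))
except Exception as e: print(e)
E
```

```text
Traceback (most recent call last):
  File "st.py", line 4, in st
    o=bot.observe(); M=q2R(o["tool_rot"]); print("t",round(o["time"],2),"tcp",(o["tcp_pos"]*1000).round(1),"jaw",np.degrees(np.arctan2(M[1,0],M[0,0])).round(1),"tilt",(M[:2,1]).round(3),"F",o["ft_force"].round(1),"w",(o["grip_width"]*92).round(1),"j6",o["joint_pos"][5].round(2))
                                                                                                                                                                                                                         ^^^^^^^^^^^^^^^^^^^^^^^^^^
AttributeError: 'float' object has no attribute 'round'
```

View pics/w2.png

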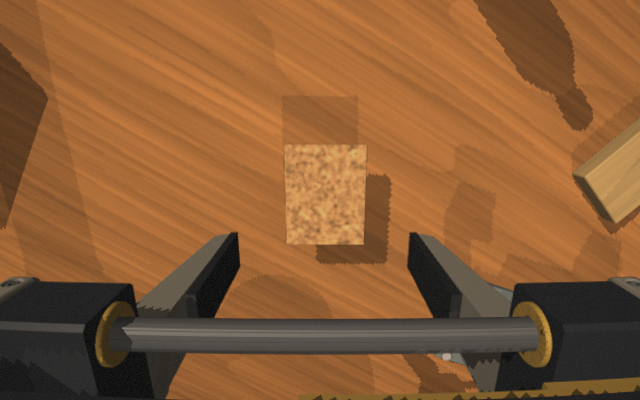

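The sheet (285–367, 144–245) lies midway between the fingers and parallel to them. I'll check numerically, then descend.

```bash
sed -i 's/(o\["grip_width"\]\*92).round(1)/round(o["grip_width"]*92,1)/' st.py
python3 - <<'E'
from st import *
st(); c=load("w2"); M=lambda i:(i[...,1]>125)&(i[...,0]>75)
for z in(.03,.035,.04): print(z,rect(c,(260,125,390,265),M,z))
E
```

```text
t 3.15 tcp [510.7 308.3 150.5] jaw -59.3 tilt [-0. -0.] F [-0.1 -0.6  0.6] w 92.2 j6 1.38
0.03 (array([510.4, 306. ]), array([70.1, 91.1]), 30.6)
0.035 (array([511.5, 306.7]), array([68.9, 89.5]), 30.6)
0.04 (array([512.6, 307.4]), array([67.7, 87.9]), 30.6)
```

{"name": "send_rows", "arguments": {"motion": "0 -1 -45 0 0 0 91.9;0 -1 -90 0 0 0 91.9;0 -1 -120 0 0 0 91.9;0 -1 -133 0 0 0 91.9;0 -1 -133 0 0 0 91.9;0 -1 -133 0 0 0 60;0 -1 -133 0 0 0 60;0 -1 -133 0 0 0 60;0 -1 -133 0 0 0 60;0 -1 -133 0 0 0 60;0 -1 -133 0 0 0 60;0 -1 -128 0 0 0 60;0 -1 -110 0 0 0 60;0 -1 -60 0 0 0 60;0 -1 -10 0 0 0 60;0 -1 0 0 0 0 60;0 -1 0 0 0 0 60", "grip_force": 10}}

```text
time: 4.85
tcp_pos: [0.5125, 0.3078, 0.1535]
tool_rot: [0.616, -0.613, 0.349, -0.351]
ft_force: [-0.2, 0.8, 0.0]
grip_width: 0.758
```

Run:
```python
from st import *
st(); w=load("w1")
# press: base rect from grey mask in w1 
b1,b2,b3=[onz(w,p,.01)*1000 for p in((248,171),(284,219),(150,242))]
a=b1-b3; print("press ang",np.degrees(np.arctan2(a[1],a[0]))%180, "len",np.linalg.norm(a),np.linalg.norm(b1-b2),"centre",(b2+b3)[:2]/2)
```

```text
t 4.85 tcp [512.5 307.8 153.5] jaw -59.3 tilt [0.005 0.002] F [-0.2  0.8  0. ] w 69.7 j6 1.37
press ang 101.53773536292714 len 185.88055780509472 84.46941646489427 centre [480.77286069  13.65107058]
```

{"name": "send_rows", "arguments": {"motion": "-3 -30 40 0 0 8 60;-8 -75 60 0 0 16 60;-15 -365 200 0 0 70.8 60;-15 -365 200 0 0 70.8 60;-15 -365 200 0 0 70.8 60;-15 -365 200 0 0 70.8 60;-15 -365 200 0 0 70.8 60;-15 -365 200 0 0 70.8 60;-15 -365 200 0 0 70.8 60;-15 -365 200 0 0 70.8 60;-15 -365 200 0 0 70.8 60;-15 -365 200 0 0 70.8 60;-15 -365 200 0 0 70.8 60;-15 -365 200 0 0 70.8 60;-15 -365 200 0 0 70.8 60"}}

```text
time: 6.35
tcp_pos: [0.4958, -0.057, 0.3502]
tool_rot: [0.704, -0.703, -0.071, 0.071]
ft_force: [0.2, -0.1, 0.1]
grip_width: 0.759
```

Run:
```python
from st import *
c=snap(bot,"wrist","w3"); st()
```

```text
t 6.4 tcp [495.8 -57.2 350.4] jaw 11.5 tilt [-0.  0.] F [ 0.5  0.2 -0.1] w 69.8 j6 -0.56
```

View pics/w3.png

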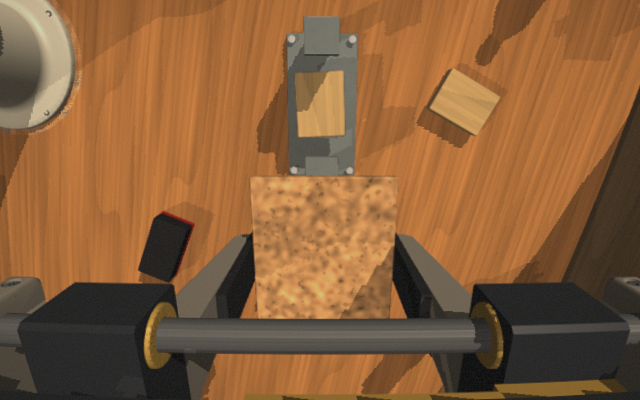

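The press is fully visible: bolts (291,40),(352,40),(294,171),(349,171), blank_low corners ≈(296,73),(344,70),(346,135),(299,137), second blank near (465,100). The sheet is held squarely.

Run:
```python
from st import *
w=load("w3")
B=[onz(w,p,.011)*1000 for p in((291,40),(352,40),(294,171),(349,171))]
print("centre",np.mean(B,0).round(1)); 
a=B[0]+B[1]-B[2]-B[3]; print("ang",np.degrees(np.arctan2(a[1],a[0])), [np.linalg.norm(B[i]-B[j]).round(0) for i,j in((0,1),(2,3),(0,2),(1,3))])
C=[onz(w,p,.056)*1000 for p in((295.5,72.5),(344.5,70),(346,135),(299,137.5))]; print("low",np.mean(C,0).round(1),[np.linalg.norm(C[i]-C[i-1]).round(0) for i in range(4)])
a=C[0]+C[1]-C[2]-C[3];print("ang",np.degrees(np.arctan2(a[1],a[0])))
P=w["pixels"]; 
print("low rect",rect(w,(285,58,356,150),lambda i:(i[...,2]-i[...,0])>45,.056))
for z in (.015,.02,.025): print("top rect",z,rect(w,(415,55,515,145),lambda i:(i[...,1]>125)&(i[...,0]>75),z))
cv2.imwrite("pics/c3.png",cv2.resize(P[10:190,220:520],None,fx=2.6,fy=2.6,interpolation=2))
# sheet held pose in image: check z plane = tcp+0.018
print("sheet", rect(w,(235,165,410,320),lambda i:(i[...,1]>110)&(i[...,0]>60),.3504+.018))
```

```text
centre [479.1  13.7  11. ]
ang 101.52214239155168 [np.float64(85.0), np.float64(84.0), np.float64(185.0), np.float64(185.0)]
low [478.   18.5  56. ] [np.float64(84.0), np.float64(63.0), np.float64(83.0), np.float64(64.0)]
ang 103.78165738902493
low rect (array([476.1,  18.3]), array([64.5, 84.1]), 104.0)
top rect 0.015 (array([680.5,  65. ]), array([63.2, 84. ]), 163.7)
top rect 0.02 (array([678.5,  64.5]), array([62.6, 83.1]), 163.7)
top rect 0.025 (array([676.5,  64.1]), array([62. , 82.3]), 163.7)
sheet (array([496.3, -48. ]), array([78.2, 80.5]), 101.6)
```

View pics/c3.png

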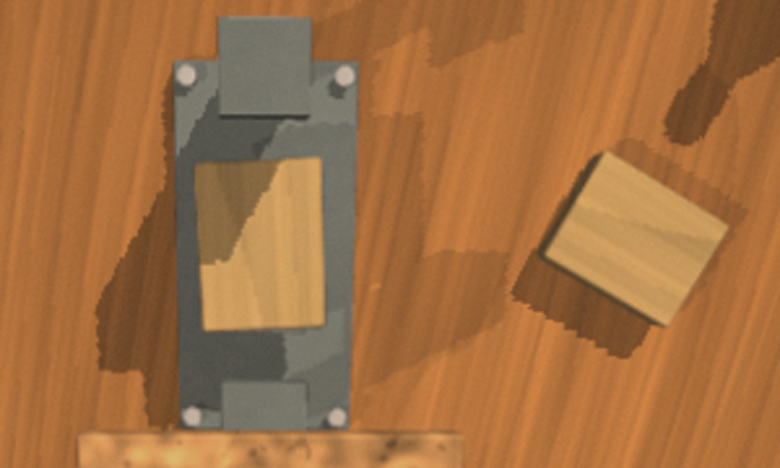

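{"name": "send_rows", "arguments": {"motion": "-18 75 -60 0 0 1.5 60;-18 75 -60 0 0 1.5 60;-18 75 -260 0 0 1.5 60;-18 75 -260 0 0 1.5 60;-18 75 -260 0 0 1.5 60;-18 75 -260 0 0 1.5 60;-18 75 -280 0 0 1.5 60;-18 75 -280 0 0 1.5 60;-18 75 -280 0 0 1.5 60;-18 75 -290 0 0 1.5 60;-18 75 -297 0 0 1.5 60;-18 75 -302 0 0 1.5 60;-18 75 -305 0 0 1.5 60;-18 75 -306 0 0 1.5 60;-18 75 -306 0 0 1.5 60;-18 75 -306 0 0 1.5 60"}}

```text
time: 8.0
tcp_pos: [0.4771, 0.0165, 0.0453]
tool_rot: [-0.702, 0.703, 0.079, -0.081]
ft_force: [-6.0, -2.5, 10.0]
grip_width: 0.758
```

Run:
```python
from st import *
st()
```

```text
t 8.0 tcp [477.1  16.5  45.3] jaw 13.0 tilt [-0.003 -0.001] F [-6.  -2.5 10. ] w 69.7 j6 -0.44
```

{"name": "send_rows", "arguments": {"motion": "0 0 1 0 0 0 60;0 0 1 0 0 0 80;0 0 1 0 0 0 88;0 0 1 0 0 0 88;0 0 1 0 0 0 88;0 0 1 0 0 0 88;0 0 20 0 0 0 88;0 0 60 0 0 0 88;0 0 110 0 0 0 88;0 0 160 0 0 0 88;0 0 210 0 0 0 88;10 -60 260 0 0 0 88;15 -75 300 0 0 -1.5 88;15 -75 300 0 0 -1.5 88;15 -75 300 0 0 -1.5 88;15 -75 300 0 0 -1.5 91.9"}}

```text
time: 9.6
tcp_pos: [0.4927, -0.0574, 0.3436]
tool_rot: [0.704, -0.703, -0.07, 0.071]
ft_force: [-0.5, 0.7, -0.3]
grip_width: 0.993
```

Run:
```python
from st import *
w=snap(bot,"wrist","w4"); st()
print("sheet",rect(w,(270,40,375,165),lambda i:(i[...,2]-i[...,0])>45,.061))
print("top",rect(w,(415,55,515,145),lambda i:(i[...,1]>125)&(i[...,0]>75),.02))
P=w["pixels"]; cv2.imwrite("pics/c4.png",cv2.resize(P[10:210,220:520],None,fx=2.6,fy=2.6,interpolation=2))
```

```text
t 9.65 tcp [492.3 -57.  342.7] jaw 11.5 tilt [-0.003  0.001] F [ 0.3  0.9 -0.5] w 91.8 j6 -0.56
sheet (array([460.1,  13.7]), array([102.4, 156.9]), 99.4)
top (array([678.1,  64.7]), array([62.9, 83.1]), 164.0)
```

View pics/c4.png

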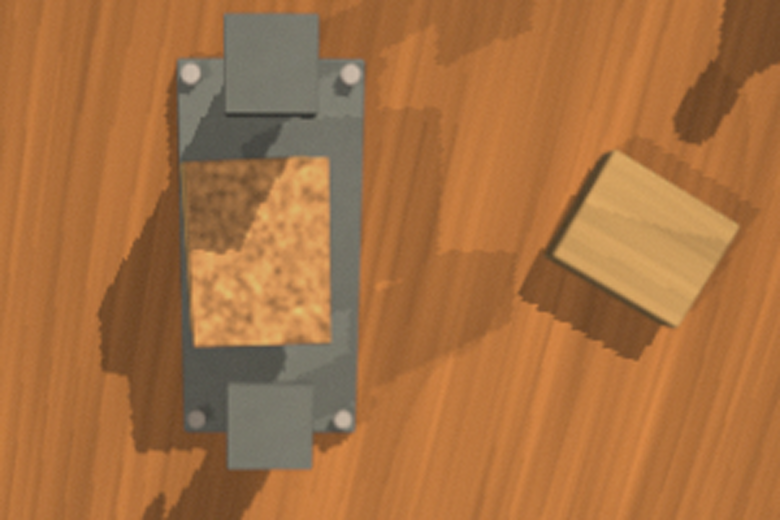

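Cork lies between the hooks; crop corners about (182,160),(329,156),(330,342),(195,347). A thin pale blank edge shows at its left. I'll measure it.

Run:
```python
from st import *
w=load("w4"); f=lambda p:((p[0]+.5)/2.6-.5+220,(p[1]+.5)/2.6-.5+10)
C=[onz(w,f(p),.061)*1000 for p in((184,160),(329,156),(330,342),(195,347))]
print(np.mean(C,0).round(1),[np.linalg.norm(C[i]-C[i-1]).round(0) for i in range(4)]); a=C[0]+C[1]-C[2]-C[3];print(np.degrees(np.arctan2(a[1],a[0])))
B=[onz(w,f(p),.011)*1000 for p in((190,73),(350,73),(197,418),(343,418))]; print("press",np.mean(B,0).round(1))
m=lambda i:((i[...,2]-i[...,0])>55)
print(rect(w,(291,66,350,146),m,.061))
cv2.imwrite("pics/c5.png",cv2.resize(w["pixels"][60:155,280:360],None,fx=6,fy=6,interpolation=2))
```

```text
[473.4  14.5  61. ] [np.float64(90.0), np.float64(70.0), np.float64(90.0), np.float64(69.0)]
103.26791536953469
press [478.5  15.9  11. ]
(array([472.1,  14.1]), array([72.6, 91. ]), 103.0)
```

View pics/c5.png

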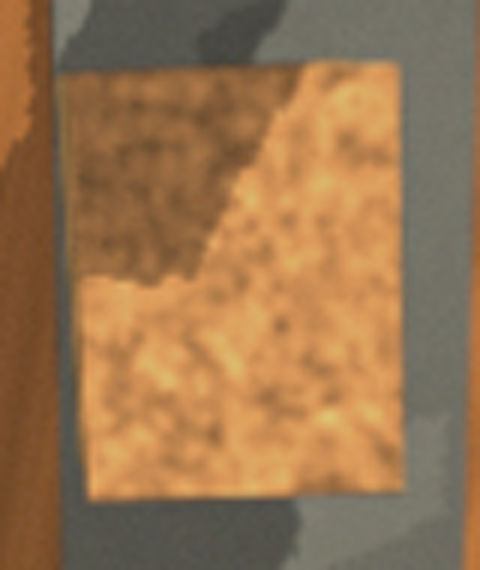

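{"name": "send_rows", "arguments": {"motion": "-16 71 -100 0 0 0 91.9;-16 71 -100 0 0 0 91.9;-16 71 -200 0 0 0 91.9;-16 71 -240 0 0 0 91.9;-16 71 -250 0 0 0 91.9;-16 71 -250 0 0 0 91.9;-16 71 -250 0 0 0 91.9;-16 71 -270 0 0 0 91.9;-16 71 -285 0 0 0 91.9;-16 71 -299 0 0 0 91.9;-16 71 -299 0 0 0 91.9;-12 71 -299 0 0 0 91.9;-12 71 -299 0 0 0 91.9"}}

```text
time: 10.95
tcp_pos: [0.4824, 0.0131, 0.0471]
tool_rot: [-0.703, 0.704, 0.072, -0.07]
ft_force: [-0.1, 0.1, -0.3]
grip_width: 0.999
```

{"name": "send_rows", "arguments": {"motion": "0 0 0 0 0 0 68;0 0 0 0 0 0 68;0 0 0 0 0 0 68;0 0 0 0 0 0 68;0 0 0 0 0 0 68;0 0 0 0 0 0 68", "grip_force": 6}}

```text
time: 11.55
tcp_pos: [0.4809, 0.0131, 0.0457]
tool_rot: [-0.704, 0.704, 0.071, -0.071]
ft_force: [-0.7, 0.3, 2.4]
grip_width: 0.759
```

{"name": "send_rows", "arguments": {"motion": "0 0 0 0 0 0 75;0 0 0 0 0 0 75;0 0 0 0 0 0 75;0 0 0 0 0 0 91.9;0 0 0 0 0 0 91.9;0 0 0 0 0 0 91.9"}}

```text
time: 12.15
tcp_pos: [0.4809, 0.0132, 0.0456]
tool_rot: [0.704, -0.704, -0.071, 0.071]
ft_force: [0.9, 0.1, -0.2]
grip_width: 1.002
```

{"name": "send_rows", "arguments": {"motion": "0 0 30 0 0 0 91.9;0 0 75 0 0 0 91.9;0 0 120 0 0 0 91.9;0 0 170 0 0 0 91.9;12 -71 299 0 0 0 91.9;12 -71 299 0 0 0 91.9;12 -71 299 0 0 0 91.9;12 -71 299 0 0 0 91.9;12 -71 299 0 0 0 91.9;12 -71 299 0 0 0 91.9;12 -71 299 0 0 0 91.9"}}

```text
time: 13.25
tcp_pos: [0.4921, -0.0569, 0.3426]
tool_rot: [0.704, -0.703, -0.07, 0.072]
ft_force: [-0.3, 0.0, -0.8]
grip_width: 1.0
```

Run:
```python
from st import *
w=snap(bot,"wrist","w5"); st()
m=lambda i:((i[...,2]-i[...,0])>55)
print(rect(w,(291,66,355,146),m,.061))
cv2.imwrite("pics/c6.png",cv2.resize(w["pixels"][20:190,270:370],None,fx=4,fy=3.5,interpolation=2))
```

```text
t 13.3 tcp [492.2 -57.  342.9] jaw 11.5 tilt [-0.003  0.001] F [ 0.4  0.7 -0.8] w 92.3 j6 -0.56
(array([481.5,  15.3]), array([72. , 90.3]), 101.7)
```

View pics/c6.png

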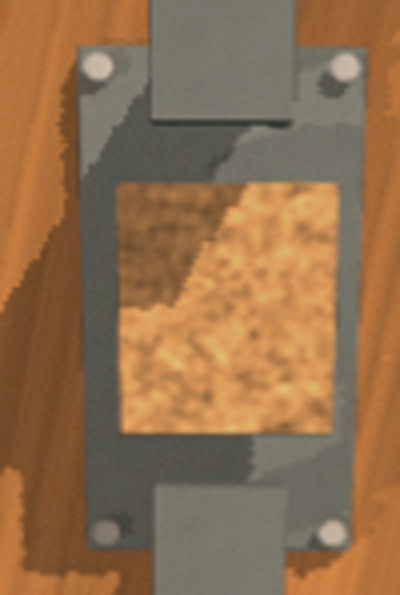

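The sheet is now square and centred (481.5, 15.3, 101.7°; press about 479.5, 14.5, 101.5°), with no blank showing past it. Next is the second blank.

{"name": "send_rows", "arguments": {"motion": "45 30 0 0 0 62.3 91.9;90 60 0 0 0 62.3 91.9;135 90 -10 0 0 62.3 91.9;186 121 -50 0 0 62.3 91.9;186 121 -100 0 0 62.3 91.9;186 121 -150 0 0 62.3 91.9;186 121 -190 0 0 62.3 91.9;186 121 -190 0 0 62.3 91.9;186 121 -190 0 0 62.3 91.9;186 121 -190 0 0 62.3 91.9;186 121 -190 0 0 62.3 91.9;186 121 -190 0 0 62.3 91.9;186 121 -190 0 0 62.3 91.9"}}

```text
time: 14.6
tcp_pos: [0.6796, 0.0631, 0.1562]
tool_rot: [-0.565, 0.566, 0.425, -0.424]
ft_force: [-0.5, 0.2, -0.5]
grip_width: 0.997
```

Run:
```python
from st import *
w=snap(bot,"wrist","w6"); st()
for z in(.015,.02,.025): print(rect(w,(235,100,415,270),lambda i:(i[...,1]>125)&(i[...,0]>75),z))
```

```text
t 14.65 tcp [679.4  63.1 155.7] jaw 73.8 tilt [ 0.002 -0.   ] F [0.  0.1 0.1] w 92.3 j6 -1.37
(array([679.6,  64.2]), array([64. , 84.2]), 163.7)
(array([678.4,  64.5]), array([63. , 82.8]), 163.7)
(array([677.3,  64.8]), array([62. , 81.4]), 163.7)
```

{"name": "send_rows", "arguments": {"motion": "-1 1 -50 0 0 0 91.9;-1 1 -100 0 0 0 91.9;-1 1 -130 0 0 0 91.9;-1 1 -145 0 0 0 91.9;-1 1 -150 0 0 0 91.9;-1 1 -150 0 0 0 91.9;-1 1 -150 0 0 0 91.9"}}

```text
time: 15.35
tcp_pos: [0.6799, 0.064, 0.0072]
tool_rot: [-0.565, 0.567, 0.426, -0.423]
ft_force: [-0.0, 0.1, 0.9]
grip_width: 0.998
```

{"name": "send_rows", "arguments": {"motion": "0 0 0 0 0 0 55;0 0 0 0 0 0 55;0 0 0 0 0 0 55;0 0 0 0 0 0 55;0 0 0 0 0 0 55;0 0 0 0 0 0 55;0 0 0 0 0 0 55", "grip_force": 15}}

```text
time: 16.05
tcp_pos: [0.6782, 0.0642, 0.0051]
tool_rot: [-0.565, 0.566, 0.425, -0.424]
ft_force: [-0.3, 0.2, 3.0]
grip_width: 0.694
```

Run:
```python
from st import *
st()
```

```text
t 16.05 tcp [678.2  64.2   5.1] jaw 73.8 tilt [ 0.001 -0.   ] F [-0.3  0.2  3. ] w 63.9 j6 -1.37
```

{"name": "send_rows", "arguments": {"motion": "0 0 30 0 0 0 55;0 0 75 0 0 0 55;0 0 120 0 0 0 55;0 0 165 0 0 0 55;-45 -12 175 0 0 -8 55;-198 -49 175 0 0 -62.3 55;-198 -49 175 0 0 -62.3 55;-198 -49 175 0 0 -62.3 55;-198 -49 175 0 0 -62.3 55;-198 -49 175 0 0 -62.3 55;-198 -49 175 0 0 -62.3 55;-198 -49 175 0 0 -62.3 55;-198 -49 175 0 0 -62.3 55;-198 -49 175 0 0 -62.3 55;-198 -49 175 0 0 -62.3 55"}}

```text
time: 17.55
tcp_pos: [0.4797, 0.0152, 0.1794]
tool_rot: [0.704, -0.703, -0.071, 0.071]
ft_force: [0.6, 0.1, 0.1]
grip_width: 0.694
```

Run:
```python
from st import *
st()
```

```text
t 17.55 tcp [479.7  15.2 179.4] jaw 11.5 tilt [-0.  0.] F [0.6 0.1 0.1] w 63.9 j6 -0.42
```

Now lower until about 1 mm above contact (TCP ≈ 67).

{"name": "send_rows", "arguments": {"motion": "1 0 -45 0 0 0 55;1 0 -80 0 0 0 55;1 0 -98 0 0 0 55;1 0 -104 0 0 0 55;1 0 -108 0 0 0 55;1 0 -111 0 0 0 55;1 0 -112 0 0 0 55;1 0 -112 0 0 0 55;1 0 -112 0 0 0 55"}}

```text
time: 18.45
tcp_pos: [0.4814, 0.0151, 0.0683]
tool_rot: [-0.703, 0.704, 0.071, -0.07]
ft_force: [0.1, -0.6, -0.0]
grip_width: 0.694
```

{"name": "send_rows", "arguments": {"motion": "0 0 0 0 0 0 66;0 0 0 0 0 0 68;0 0 0 0 0 0 75;0 0 0 0 0 0 91.9;0 0 0 0 0 0 91.9;0 0 0 0 0 0 91.9"}}

```text
time: 19.05
tcp_pos: [0.4809, 0.0152, 0.0676]
tool_rot: [-0.704, 0.704, 0.071, -0.071]
ft_force: [-0.7, -0.2, 0.0]
grip_width: 0.996
```

{"name": "send_rows", "arguments": {"motion": "0 0 30 0 0 0 91.9;0 0 75 0 0 0 91.9;0 0 120 0 0 0 91.9;0 0 170 0 0 0 91.9;12 -71 278 0 0 0 91.9;12 -71 278 0 0 0 91.9;12 -71 278 0 0 0 91.9;12 -71 278 0 0 0 91.9;12 -71 278 0 0 0 91.9;12 -71 278 0 0 0 91.9;12 -71 278 0 0 0 91.9"}}

```text
time: 20.15
tcp_pos: [0.4921, -0.0549, 0.3438]
tool_rot: [0.704, -0.703, -0.07, 0.072]
ft_force: [-0.0, -0.2, 0.6]
grip_width: 1.002
```

Run:
```python
from st import *
w=snap(bot,"wrist","w7"); st()
print("blank",rect(w,(285,55,360,150),lambda i:((i[...,2]-i[...,0])>55),.081))
cv2.imwrite("pics/c7.png",cv2.resize(w["pixels"][10:230,:380],None,fx=2,fy=2,interpolation=2))
```

```text
t 20.2 tcp [492.2 -54.9 344. ] jaw 11.5 tilt [-0.003  0.001] F [ 0.9 -0.3 -0.1] w 92.0 j6 -0.56
blank (array([480.9,  15.3]), array([66.8, 85.9]), 101.4)
```

View pics/c7.png

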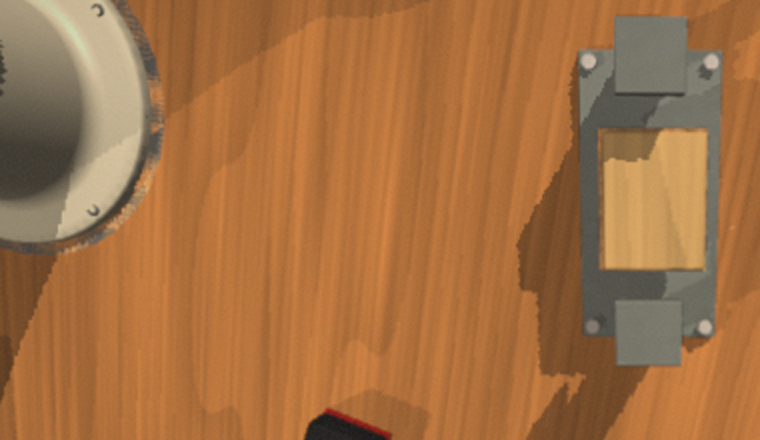

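The second blank sits square on the cork (480.9, 15.3, 101.4°). Now over to the cap.

{"name": "send_rows", "arguments": {"motion": "24 -230 -120 0 0 90 91.9;24 -230 -120 0 0 90 91.9;24 -230 -120 0 0 90 91.9;24 -230 -120 0 0 90 91.9;24 -230 -120 0 0 90 91.9;24 -230 -120 0 0 90 91.9;24 -230 -120 0 0 90 91.9;24 -230 -120 0 0 90 91.9;24 -230 -120 0 0 90 91.9;24 -230 -120 0 0 90 91.9;24 -230 -120 0 0 90 91.9;24 -230 -120 0 0 90 91.9;24 -230 -120 0 0 90 91.9;24 -230 -120 0 0 90 91.9"}}

```text
time: 21.6
tcp_pos: [0.5168, -0.2855, 0.2253]
tool_rot: [-0.448, 0.448, 0.547, -0.547]
ft_force: [0.4, -0.1, 0.1]
grip_width: 0.997
```

Run:
```python
from st import *
w=snap(bot,"wrist","w8"); st()
```

```text
t 21.65 tcp [ 516.8 -285.6  225.4] jaw 101.4 tilt [-0.  0.] F [ 0.3  0.9 -0.3] w 91.8 j6 -2.48
```

View pics/w8.png

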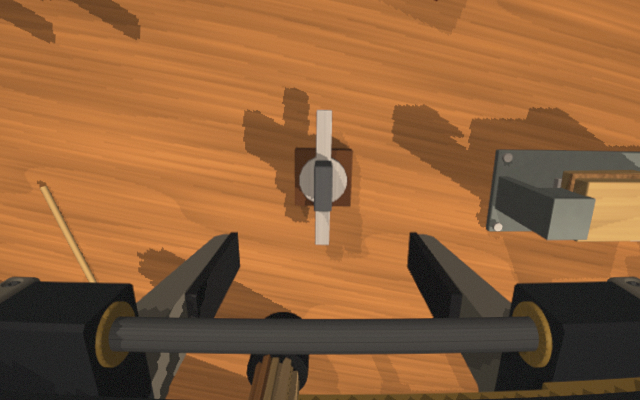

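Cap: bar ends at (324.5,110) and (322,244), fin roughly (315–332, 160–211), hub around (323,179).

Run:
```python
from st import *
w=load("w8"); P=w["pixels"].astype(int)
# bar centre line via bright grey mask
m=((P[...,0]>110)&(abs(P[...,2]-P[...,0])<60)); 
for v in(115,125,135,145,220,230,240): 
    u=np.nonzero(m[v,300:345])[0]+300; print(v,u.min(),u.max(),end=' | ')
u=np.nonzero(m[:,318:330].sum(1)>5)[0]; u=u[(u>90)&(u<260)]; print("rows",u.min(),u.max())
a,b=onz(w,(324.3,109.7),.034)*1000,onz(w,(321.8,244.5),.034)*1000
print(a.round(1),b.round(1),np.linalg.norm(a-b),"ctr",(a+b)/2,"ang",np.degrees(np.arctan2(*(b-a)[1::-1])))
c=(a+b)/2; x=(b-a)/np.linalg.norm(b-a)
for n,q in(("fin-",c-23*x),("fin+",c+23*x)): q=q/1000; q[2]=.074; print(n,proj(w,q).round(1))
print("press bolts",[ (onz(w,p,.011)*1000).round(1)[:2] for p in((508,157),(498,227))])
# fin dark column extents near rows 165-205
for v in(165,175,190,205): print(v,[int(x) for x in P[v,308:340].sum(1)//3])
```

```text
115 317 331 | 125 317 331 | 135 317 330 | 145 316 330 | 220 316 328 | 230 315 328 | 240 315 328 | rows 110 244
[ 446.5 -298.9   34. ] [ 593.6 -271.9   34. ] 149.510519568151 ctr [ 520.02850265 -285.40536949   34.        ] ang 10.413647301785536
fin- [323.4 165.9]
fin+ [322.6 211.8]
press bolts [array([454.9, -81. ]), array([538.8, -64.1])]
165 [121, 119, 122, 125, 125, 119, 92, 50, 50, 49, 50, 50, 49, 47, 50, 48, 48, 46, 51, 48, 47, 48, 46, 70, 120, 170, 184, 180, 183, 188, 188, 180]
175 [119, 120, 121, 123, 123, 113, 67, 73, 88, 88, 89, 88, 86, 89, 89, 90, 90, 85, 90, 88, 88, 89, 85, 83, 118, 161, 161, 160, 164, 166, 170, 174]
190 [120, 119, 122, 121, 125, 113, 71, 76, 88, 90, 86, 86, 88, 88, 89, 89, 89, 88, 90, 89, 88, 89, 86, 97, 130, 161, 160, 159, 165, 168, 163, 162]
205 [68, 70, 67, 72, 68, 64, 61, 78, 87, 88, 89, 88, 89, 87, 86, 88, 88, 90, 87, 90, 87, 90, 89, 83, 63, 65, 66, 65, 63, 62, 63, 64]
```

{"name": "send_rows", "arguments": {"motion": "3 0 -45 0 0 -1 91.9;3 0 -90 0 0 -1 70;3 0 -130 0 0 -1 60;3 0 -165 0 0 -1 60;3 0 -180 0 0 -1 60;3 0 -187 0 0 -1 60;3 0 -187 0 0 -1 60;3 0 -187 0 0 -1 60;3 0 -187 0 0 -1 60"}}

```text
time: 22.55
tcp_pos: [0.5211, -0.2869, 0.0407]
tool_rot: [0.451, -0.454, -0.544, 0.544]
ft_force: [0.2, -0.4, 0.5]
grip_width: 0.653
```

{"name": "send_rows", "arguments": {"motion": "0 0 0 0 0 0 10;0 0 0 0 0 0 10;0 0 0 0 0 0 10;0 0 0 0 0 0 10;0 0 0 0 0 0 10;0 0 0 0 0 0 10;0 0 0 0 0 0 10;0 0 0 0 0 0 10", "grip_force": 50}}

```text
time: 23.35
tcp_pos: [0.5198, -0.2857, 0.0386]
tool_rot: [-0.452, 0.452, 0.544, -0.544]
ft_force: [-0.7, 1.7, 0.0]
grip_width: 0.189
```

Run:
```python
from st import *
st()
```

```text
t 23.35 tcp [ 519.8 -285.7   38.6] jaw 100.5 tilt [-0.  0.] F [-0.7  1.7  0. ] w 17.4 j6 -2.46
```

{"name": "send_rows", "arguments": {"motion": "0 0 20 0 0 0 10;0 0 50 0 0 0 10;0 0 100 0 0 0 10;0 0 150 0 0 0 10;0 0 165 0 0 0 10;-7 43 165 0 0 1 10;-13 86 165 0 0 1 10;-19 129 165 0 0 1 10;-25 172 165 0 0 1 10;-31 215 165 0 0 1 10;-36 258 165 0 0 1 10;-40 301 165 0 0 1 10;-40 301 165 0 0 1 10;-40 301 165 0 0 1 10;-40 301 165 0 0 1 10;-40 301 165 0 0 1 10"}}

```text
time: 24.95
tcp_pos: [0.4797, 0.0141, 0.2029]
tool_rot: [0.448, -0.448, -0.547, 0.547]
ft_force: [0.0, -0.9, -4.4]
grip_width: 0.192
```

Run:
```python
from st import *
st(); w=snap(bot,"wrist","w9")
s=snap(bot,"scene","s9"); d=snap(bot,"side","d9")
```

```text
t 24.95 tcp [479.7  14.1 202.9] jaw 101.4 tilt [-0.001 -0.   ] F [ 0.  -0.9 -4.4] w 17.7 j6 -1.99
```

{"name": "send_rows", "arguments": {"motion": "0 1 -40 0 0 0 10;0 1 -70 0 0 0 10;0 1 -82 0 0 0 10;0 1 -86 0 0 0 10;0 1 -86 0 0 0 10;0 1 -86 0 0 0 10"}}

```text
time: 25.7
tcp_pos: [0.4813, 0.0158, 0.1194]
tool_rot: [-0.447, 0.449, 0.548, -0.547]
ft_force: [0.7, -0.4, -4.0]
grip_width: 0.193
```

{"name": "send_rows", "arguments": {"motion": "0 0 -2 0 0 0 10;0 0 -4 0 0 0 10;0 0 -6 0 0 0 10;0 0 -8 0 0 0 10;0 0 -8 0 0 0 10;0 0 -8 0 0 0 10"}}

```text
time: 26.3
tcp_pos: [0.4805, 0.0161, 0.1102]
tool_rot: [-0.447, 0.448, 0.548, -0.547]
ft_force: [0.7, 1.1, 0.6]
grip_width: 0.192
```

Run:
```python
from st import *
st()
```

```text
t 26.3 tcp [480.5  16.1 110.2] jaw 101.5 tilt [ 0.001 -0.   ] F [0.7 1.1 0.6] w 17.7 j6 -1.99
```

{"name": "send_rows", "arguments": {"motion": "0 -1 -2 0 0 0 10;0 -1 -4 0 0 0 10;0 -1 -6 0 0 0 10;0 -1 -8 0 0 0 10;0 -1 -8 0 0 0 10;0 -1 -8 0 0 0 10;0 -1 -8 0 0 0 10"}}

```text
time: 27.0
tcp_pos: [0.4805, 0.0156, 0.1024]
tool_rot: [-0.447, 0.448, 0.548, -0.547]
ft_force: [-1.3, 4.8, 7.6]
grip_width: 0.195
```

Run:
```python
from st import *
st()
```

```text
t 27.0 tcp [480.5  15.6 102.4] jaw 101.5 tilt [0.001 0.001] F [-1.3  4.8  7.6] w 17.9 j6 -1.99
```

{"name": "send_rows", "arguments": {"motion": "0 0 -2 0 0 0 10;0 0 -4 0 0 0 10;0 0 -6 0 0 0 10;0 0 -6 0 0 0 10;0 0 -6 0 0 0 10;0 0 -6 0 0 0 10"}}

```text
time: 27.6
tcp_pos: [0.4806, 0.0157, 0.0974]
tool_rot: [-0.447, 0.448, 0.548, -0.547]
ft_force: [-4.5, 5.4, 13.9]
grip_width: 0.193
```

Run:
```python
from st import *
st(); st(); w=snap(bot,"wrist","w10"); s=snap(bot,"scene","s10"); d=snap(bot,"side","d10");st()
a=s["pixels"][150:260,270:400]; b=d["pixels"][170:290,280:390]; c=w["pixels"][100:320,180:460]
R=lambda i,h:cv2.resize(i,(int(i.shape[1]*h/i.shape[0]),h),interpolation=2)
cv2.imwrite("pics/m10.png",np.vstack([np.hstack([R(a,290),R(b,290)]),cv2.resize(c,(R(a,290).shape[1]+R(b,290).shape[1],300))]))
```

```text
t 27.6 tcp [480.6  15.7  97.4] jaw 101.5 tilt [0.001 0.001] F [-4.5  5.4 13.9] w 17.7 j6 -1.99
t 27.6 tcp [480.6  15.7  97.4] jaw 101.5 tilt [0.001 0.001] F [-4.5  5.4 13.9] w 17.7 j6 -1.99
t 27.75 tcp [480.7  15.6  97.4] jaw 101.5 tilt [0.001 0.001] F [-3.2  6.2 13.8] w 18.0 j6 -1.99
```

{"name": "send_rows", "arguments": {"motion": "0 0 0 0 0 -6 10;0 0 0 0 0 -12 10;0 0 0 0 0 -18 10;0 0 0 0 0 -24 10;0 0 0 0 0 -30 10;0 0 0 0 0 -36 10;0 0 0 0 0 -42 10;0 0 0 0 0 -42 10;0 0 0 0 0 -42 10"}}

```text
time: 28.65
tcp_pos: [0.4819, 0.0141, 0.0977]
tool_rot: [-0.612, 0.615, 0.352, -0.35]
ft_force: [0.6, 0.4, 10.9]
grip_width: 0.192
```

Run:
```python
from st import *
st(); print(bot.observe()["ft_torque"])
```

```text
t 28.65 tcp [481.9  14.1  97.7] jaw 59.5 tilt [ 0.004 -0.002] F [ 0.6  0.4 10.9] w 17.7 j6 -1.26
[0.06490627 0.08535947 0.02307294]
```

{"name": "send_rows", "arguments": {"motion": "0 0 -1 0 0 -6 10;-1 0 -1.5 0 0 -12 10;-1 0 -1.5 0 0 -18 10;-1 0 -1.5 0 0 -24 10;-1 0 -1.5 0 0 -30 10;-1 0 -1.5 0 0 -36 10;-1 0 -1.5 0 0 -42 10;-1 0 -1.5 0 0 -46 10;-1 0 -1.5 0 0 -46 10;-1 0 -1.5 0 0 -46 10"}}

```text
time: 29.65
tcp_pos: [0.4822, 0.0138, 0.0974]
tool_rot: [-0.701, 0.704, 0.085, -0.081]
ft_force: [-0.4, -0.0, 15.5]
grip_width: 0.189
```

Run:
```python
from st import *
st(); print(bot.observe()["ft_torque"])
```

```text
t 29.65 tcp [482.2  13.8  97.4] jaw 13.5 tilt [ 0.007 -0.003] F [-0.4 -0.  15.5] w 17.4 j6 -0.46
[-0.08786942  0.04750764  0.02531774]
```

{"name": "send_rows", "arguments": {"motion": "-1 0 1 0 0 -2 10;-1 0 1 0 0 -2 10;-1 0 1 0 0 -2 10;-1 0 1 0 0 -2 10;-1 0 1 0 0 -2 10"}}

```text
time: 30.15
tcp_pos: [0.4817, 0.0138, 0.0981]
tool_rot: [-0.702, 0.705, 0.074, -0.068]
ft_force: [1.7, -0.1, 10.0]
grip_width: 0.191
```

Run:
```python
from st import *
st(); w=snap(bot,"wrist","w11"); s=snap(bot,"scene","s11"); d=snap(bot,"side","d11"); st(); print(bot.observe()["ft_torque"])
R=lambda i,h:cv2.resize(i,(int(i.shape[1]*h/i.shape[0]),h),interpolation=2)
a=s["pixels"][170:250,280:390]; b=d["pixels"][180:280,295:370]
t=np.hstack([R(a,300),R(b,300)]); c=w["pixels"][20:320,140:500]
cv2.imwrite("pics/m11.png",np.vstack([t,cv2.resize(c,(t.shape[1],290))])); print(t.shape)
```

```text
t 30.15 tcp [481.7  13.8  98.1] jaw 11.5 tilt [ 0.009 -0.003] F [ 1.7 -0.1 10. ] w 17.6 j6 -0.42
t 30.3 tcp [481.7  13.8  98.1] jaw 11.5 tilt [ 0.009 -0.003] F [ 2.5 -0.8 11.2] w 17.9 j6 -0.42
[-0.0316696  -0.60270563 -0.00484435]
(300, 637, 3)
```

View pics/m11.png

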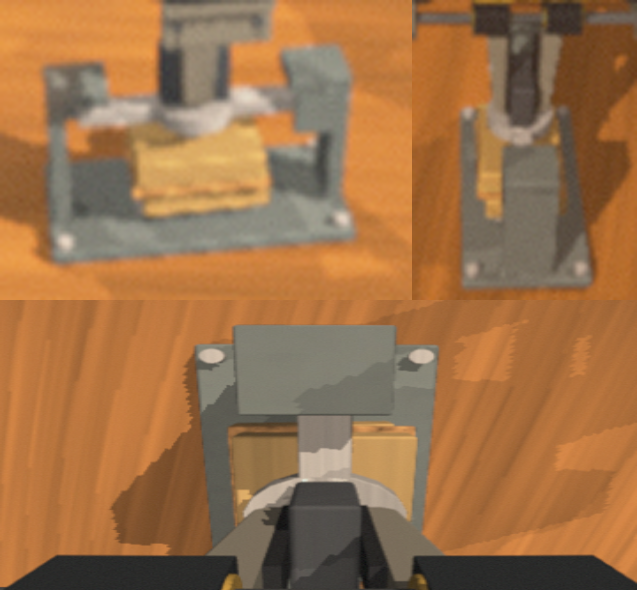

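Bar lies beneath both hooks and in line with them, and the stack is intact. The force (≈14 N total) suggests about 11 mm of travel, which is too marginal, so I'll press a bit further.

{"name": "send_rows", "arguments": {"motion": "0 0 -1 0 0 0 10;0 0 -1 0 0 0 10;0 0 -1 0 0 0 10;0 0 -1 0 0 0 10;0 0 -1 0 0 0 10"}}

```text
time: 30.8
tcp_pos: [0.4818, 0.0138, 0.0974]
tool_rot: [-0.702, 0.705, 0.074, -0.068]
ft_force: [1.8, 1.2, 12.6]
grip_width: 0.193
```

{"name": "send_rows", "arguments": {"motion": "1 0 -1 0 0 0 10;1 0 -1 0 0 0 10;1 0 -1 0 0 0 10;1 0 -1 0 0 0 10;1 0 -1 0 0 0 10"}}

```text
time: 31.3
tcp_pos: [0.4821, 0.0137, 0.0972]
tool_rot: [-0.702, 0.705, 0.073, -0.069]
ft_force: [-3.5, 0.8, 21.6]
grip_width: 0.192
```

Run:
```python
from st import *
st(); s=snap(bot,"scene","s12"); d=snap(bot,"side","d12"); st(); print(bot.observe()["ft_torque"])
# predicted image of cap z in wrist: bar-end-top visibility; compare bar edge rows: find hub/bar in scene along bar column profile
P=s["pixels"].astype(int)
c0=np.array([480.5,14.5]); ax=np.array([np.cos(np.radians(101.5)),np.sin(np.radians(101.5))]); n=np.array([ax[1],-ax[0]])
for off in(-48,-40,40,48):
    q=c0+off*ax+8*n; 
    pr={p:proj(s,np.array([*q,109-p])/1000).round(1).tolist() for p in(10,12,14,16)}
    pb=proj(s,np.array([*q,97-14])/1000); u=int(round(pr[14][0])); v=int(pr[14][1])
    print(off,pr,"bot14",pb.round(1),[(k,int(P[k,u].mean()),int(P[k,u,2]-P[k,u,0])) for k in range(v-6,v+8)])
```

```text
t 31.3 tcp [482.1  13.7  97.2] jaw 11.5 tilt [ 0.006 -0.003] F [-3.5  0.8 21.6] w 17.7 j6 -0.42
t 31.4 tcp [482.1  13.7  97.3] jaw 11.5 tilt [ 0.007 -0.003] F [-2.6  1.8 21.6] w 17.6 j6 -0.42
[-0.0146193   0.83509831  0.0434614 ]
-48 {10: [311.8, 196.8], 12: [311.8, 197.5], 14: [311.8, 198.2], 16: [311.8, 198.9]} bot14 [311.9 202.2] [(192, 143, 154), (193, 144, 153), (194, 140, 153), (195, 146, 121), (196, 142, 61), (197, 163, 27), (198, 188, 28), (199, 197, 35), (200, 189, 29), (201, 178, 29), (202, 169, 38), (203, 145, 62), (204, 117, 86), (205, 103, 91)]
-40 {10: [315.1, 196.5], 12: [315.1, 197.2], 14: [315.1, 197.9], 16: [315.1, 198.6]} bot14 [315.2 202. ] [(191, 144, 151), (192, 143, 153), (193, 142, 155), (194, 144, 145), (195, 143, 100), (196, 138, 48), (197, 157, 23), (198, 186, 30), (199, 200, 34), (200, 188, 31), (201, 179, 25), (202, 176, 30), (203, 151, 45), (204, 126, 71)]
40 {10: [348.1, 194.0], 12: [348.0, 194.7], 14: [348.0, 195.4], 16: [348.0, 196.1]} bot14 [347.8 199.4] [(189, 135, 145), (190, 139, 149), (191, 140, 151), (192, 148, 129), (193, 153, 77), (194, 153, 38), (195, 172, 30), (196, 198, 34), (197, 195, 34), (198, 184, 28), (199, 173, 36), (200, 163, 63), (201, 148, 100), (202, 130, 123)]
48 {10: [351.3, 193.8], 12: [351.3, 194.4], 14: [351.3, 195.1], 16: [351.2, 195.8]} bot14 [351.1 199.2] [(189, 133, 152), (190, 139, 150), (191, 142, 150), (192, 144, 131), (193, 141, 74), (194, 138, 30), (195, 154, 23), (196, 182, 29), (197, 185, 30), (198, 180, 28), (199, 166, 33), (200, 154, 70), (201, 140, 122), (202, 138, 149)]
```

End stop reached (≈25 N total). Back off slightly toward about 14 mm.

{"name": "send_rows", "arguments": {"motion": "-0.5 0 1 0 0 0 10;-0.5 0 1 0 0 0 10;-0.5 0 1 0 0 0 10;-0.5 0 1 0 0 0 10;-0.5 0 1 0 0 0 10;-0.5 0 1 0 0 0 10"}}

```text
time: 32.0
tcp_pos: [0.4818, 0.0138, 0.0974]
tool_rot: [-0.702, 0.705, 0.073, -0.068]
ft_force: [0.3, 0.6, 14.0]
grip_width: 0.192
```

Run:
```python
from st import *
st(); bot.camera("side"); st(); bot.camera("side"); st(); bot.camera("side"); st()
```

```text
t 32.0 tcp [481.8  13.8  97.4] jaw 11.5 tilt [ 0.008 -0.003] F [ 0.3  0.6 14. ] w 17.7 j6 -0.42
t 32.05 tcp [481.9  13.8  97.4] jaw 11.5 tilt [ 0.008 -0.003] F [ 1.4  1.3 13.9] w 17.7 j6 -0.42
t 32.1 tcp [481.9  13.8  97.4] jaw 11.5 tilt [ 0.008 -0.003] F [ 0.7  0.3 14. ] w 17.5 j6 -0.42
t 32.15 tcp [481.9  13.8  97.4] jaw 11.5 tilt [ 0.008 -0.003] F [ 0.6  0.4 14.5] w 17.5 j6 -0.42
```

Total push is ≈17.5 N, steady, which corresponds to about 14 mm of travel with little side force. Handing in.

```bash
python3 -c "
from plant import bot
print(bot.finish_job())"
```

```text
the job is handed in; nothing more can be done
None
```

I handed the job in at about 32 s, with the gripper still holding the cap and pressing it down. The hand-in gave no verdict.

**What I did:**
- I laid the cork on the blank in the press. The stack had been dragged several mm off centre, so I squared and centred it with one light squeeze of the jaws.
- I stacked the second blank on the cork.
- I set the cap with its bar across the hooks and pushed it down to an estimated 13–14 mm. I then turned it 90° clockwise and kept it gripped and pressed.

**Last checks:**
- **Stack:** by camera, the second blank was about 1.5 mm from the press centre and within 0.2° of square. That was before the cap went on. The last picture shows the stack still in place.
- **Cap:** in that picture the bar lies under both hooks and in line with them. The jaws read 11.5°, which is the aligned angle, and the cap is about 2–3 mm off centre.
- **Plate:** the downward push was steady at about 17.5 N, which means roughly 14 mm of travel. The force jump just before suggested I had reached the end stop, so I backed off from there.

**What disagreed:**
- The cap touched down about 3.5 mm lower than expected. It probably slipped in the grip, so I judged the final depth mainly from the force.
- From the tool height, the plate would be nearer 13–16 mm down, still beyond the required 11 mm.
- I could not see the lowest blank after the squeeze. I take it to be within about 3 mm of the cork.
- I never went near the glue bottle, the pot of sticks or the sanding block, but I did not re-measure them at the end.

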